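# Pack the gym-locker tray

## Robot

A 6-joint arm with a two-finger parallel gripper is mounted at the origin on the work surface. World frame = base frame: x ahead of the robot, y to its left, z up, the work surface at z = 0. Lengths are in mm, angles in rad, forces in N, time in s.
With the tool pointing down it reaches from about 300 to 850 mm from the base axis. Payload 5.4 kg.
Tool frame: the origin (TCP) lies where the fingers leave the gripper's body, on its centre line; the fingertips stand 73 mm ahead of it and the grasp point (between the pads) lies 54 mm ahead of it (manip.tip_extent is the z of the fingertips in the tool frame, in mm); z points along the fingers, y is the line along which they close (so a half turn about z gives the same grasp; the last joint's range is limited). The gripper opens to 85 mm and grips with 20 to 120 N. Pads are 22 mm wide; open, the fingers measure 114 mm over their backs; the gripper's body (76 mm by 85 mm) begins 54 mm behind the grasp point. The pads swing forward as they close: fully open they stand 13 mm farther back than shut.
Start: joints at [-1.441, 0.158, 1.597, -0, 1.386, -0.21], TCP at [191.623, -542.114, 303.899] pointing down, gripper open.
Joint ranges: [-2.91, 2.91], [-0.94, 2.29], [0.18, 2.7], [-1.29, 4.43], [0.17, 2.64], [-3, 3]. Speed limits (rad/s): [2.57, 2.57, 3.14, 3.14, 3.14, 3.14].

## Interface

Orientations are given as a unit quaternion [x, y, z, w].
In Python, from cell import manip gives the robot as it stands. The module is installed in compiled form; this text tells all that it offers. Calls block until the motion is done:
- manip.goto(position, orientation): joint-space move of the TCP to a pose.
- manip.line_to(position, attitude=None, speed=150): straight line of the TCP; attitude=None keeps the orientation; speed is the mean speed in mm/s.
- manip.move_joints(angles): joint-space move.
- manip.set_gripper(opening): finger opening in mm; the grip force is fixed at half the most; returns when the fingers have stopped.
- manip.dwell(seconds).
- manip.ik(position, orientation): joint angles nearest the present ones, or None.
- manip.get_obs(): the state.
- manip.camera(name): name is "side" or "top" or "wrist"; returns a dict with "frame" (384x512x3 uint8, blue, green, red), "mtx" (3x3 intrinsics, pixels), "rvec" (rotation vector, rad) and "tvec" (3), from world to camera coordinates, as OpenCV has them; the wrist camera has in their place "tool_from_camera" (4x4, takes a point from camera to tool coordinates, whose origin is the TCP and whose axes are the flange's). Camera axes: x right, y down, z forward; pixel columns grow to the right and rows downward; lengths in mm; the calibration is good to about 2 mm. A picture is of the moment at which its call begins: read the wrist's pose just before it. There is no depth.
A pose or a line that the arm cannot do raises manip.MotionError and nothing moves.
- manip.close_job(): hands the job in; it is judged then, once.
The state is a dict: "time": time; "joint_positions": joint angles; "qd": joint speeds; "effort": joint torques, N m; "position": TCP position; "ee_rot": TCP orientation; "contact_force": force on the tool from outside, world axes, zero at the start; "torque": the same for the moment, N m; "width": finger opening in mm; "gripper_force": force on a finger pad.
Only numpy, scipy, OpenCV 4.12 (cv2) and the standard library are available. Lean on these libraries where they do the work, as an engineer would, in place of code of your own. Each camera call takes 0.05 s, during which the arm holds its last target. There are 200 camera calls.

## Task

Make up the gym-locker tray: slide the plywood tray along the shelf until its small pocket is under the key held in the spring clip on the pegboard, then squeeze the clip's handles so the key drops into the pocket, and let the clip spring shut. Pack the padlock, lying flat, and the cup, upright, side by side on the floor of the tray's long bay. Leave the tray flat on the shelf and do not disturb the other things.

Things in the scene. Friction and masses are not known exactly. Their poses are not given: they have to be found in the camera images.
- trigger (a joint): Hinge (rad) of the clip's movable handle, the trigger; level axis 135 mm above the shelf, along board y. The clip is fixed, jaws down, handles up. About 0 with the key in the jaws, about -0.2 when empty; grows as the trigger is squeezed towards the fixed grip, stop at 0.35. The spring resists with 5 to 9 N at the handle; the key is free by 0.25.
- trigger_pad (a point): Point on the outer face of the trigger, 187 mm above the shelf. The trigger is a black plastic plate 28 mm wide (along board y), top 206 mm above the shelf, on the board's -x side of the clip. At rest 57 mm lies between this point and the grip_pad, about 41 mm when squeezed to the stop. The moving steel jaw is its lower end.
- grip_pad (a point): Point on the outer face (looking to the board's +x) of the clip's fixed grip, an upright black plate 28 mm wide and 6 mm thick, 130 to 208 mm above the shelf; the point is 187 mm above it. Squeeze along the board's x from above. The steel bracket to the board leaves the clip 126 to 140 mm above the shelf.
- clip_mouth (a point): Centre of the space between the clip's steel jaws, 100 mm above the shelf, 110 mm in front (-y) of the board. The jaws end 82 mm above the shelf. The axes are the board's.
- board: White perforated pegboard on an MDF partition, fixed, 380 mm long (x), 16 mm thick (y), 250 mm high, origin at the centre of its underside. Its -y side carries the clip and, 130 mm to -x of it, a small plastic key hook.
- key: Padlock key with a thick black plastic bow (12 x 26 x 30 mm) and a round-tipped brass blade 29 mm long, 44 mm from the bow's centre to the tip. Origin at the bow's centre, z from blade to bow. At first it hangs blade down between the jaws, bow centre 100.5 mm and blade tip 56 mm above the shelf. 30 g.
- tray: Loose open plywood tray, 130 (x) x 270 (y) x 45 mm high, walls and floor 8 mm thick, origin at the centre of its underside, 0.6 kg. A 6 mm cross wall as high as the rim, centred at y = +42 mm, parts it into a small pocket (+y end) and a long bay (-y end). Initially its pocket end points roughly to the clip's side.
- tray_pocket (a point): Centre of the floor of the tray's small pocket (114 x 82 mm inside), 86 mm to +y of the tray's origin, 8 mm above its underside; axes as the tray's.
- tray_bay (a point): Centre of the floor of the tray's long bay (114 mm in x, 166 mm in y inside), 44 mm to -y of the tray's origin, 8 mm above its underside; axes as the tray's.
- tray_end (a point): Middle of the top edge of the tray's end wall at its -y end (8 mm thick, can be pinched from above), 45 mm above the tray's underside, 131 mm to -y of its origin.
- padlock: Steel padlock lying flat: body 46 (x) x 40 (y) x 22 mm, with a dark shackle that reaches 48 mm to +y of the origin, 30 mm wide. Origin at the centre of the body's underside. 0.15 to 0.3 kg.
- cup: Teal ceramic cup, standing, no handle: outside diameter at most 64 mm at the rim, 80 mm high, wall 4 mm, origin at the centre of its underside. About 0.18 kg.
- hairbrush: Wooden hair brush lying bristles down, 185 mm long (y), 55 mm wide, 24 mm high; bystander, origin at its underside.
- deodorant: Bare aluminium can, diameter 44 mm, 120 mm high; bystander, origin at its underside.
- soap_case: White plastic soap case 60 x 95 x 32 mm; bystander, origin at its underside.
- cream_jar: White plastic jar, diameter 56 mm, 45 mm high; bystander, origin at its underside.
- comb: Black flat comb 30 x 150 x 6 mm; bystander, origin at its underside.
- glasses_case: Brown hard glasses case 60 x 155 x 35 mm; bystander, origin at its underside.

How it is judged:
By the outcome, as a careful person would: the job done as asked, in the order asked, and still so for the second after the job is handed in, with the robot touching nothing.
It also fails if it takes over 72 s, if anything falls off the work surface, if the arm or the gripper's body presses on something with over 40 N, if the wrist force passes 120 N, or if a joint passes its speed limit or range.

## Working session

There is one attempt and no reset: what is moved stays moved. The work goes in short steps, each a Python script; the robot and the scene stay as the last script left them, time stands still between calls to the robot, and variables do not carry over. Pictures are saved under pics/ and viewed, at most 12 in all, crops included, and the job is handed in when it is done.

```bash
mkdir -p pics
python3 - <<'E'
from cell import manip
import cv2, numpy as np
for n in ["top","side"]:
    c=manip.camera(n); cv2.imwrite(f"pics/{n}0.png",c["frame"])
    R=cv2.Rodrigues(np.array(c["rvec"],float))[0]; print(n,(-R.T@np.array(c["tvec"]).ravel()).round(),np.array(c["mtx"]).round(1).tolist(), R.round(2).tolist())
o=manip.get_obs();print(o["time"],o["position"],o["ee_rot"],o["width"], manip.tip_extent)
E
```

```text
top [ 356.  -45. 1425.] [[439.7, 0.0, 256.5], [0.0, 439.7, 188.4], [0.0, 0.0, 1.0]] [[-0.03, -1.0, -0.01], [-0.99, 0.03, -0.16], [0.16, 0.01, -0.99]]
side [-70. 678. 921.] [[389.8, 0.0, 261.8], [0.0, 389.8, 193.3], [0.0, 0.0, 1.0]] [[-0.76, -0.65, -0.02], [-0.4, 0.49, -0.78], [0.51, -0.58, -0.63]]
0.1 [ 191.56336318 -541.69792571  303.00140778] [ 9.85603675e-01  1.69069877e-01  3.69196510e-05 -8.77610968e-04] 85.67146254295227 72.6
```

View pics/top0.png

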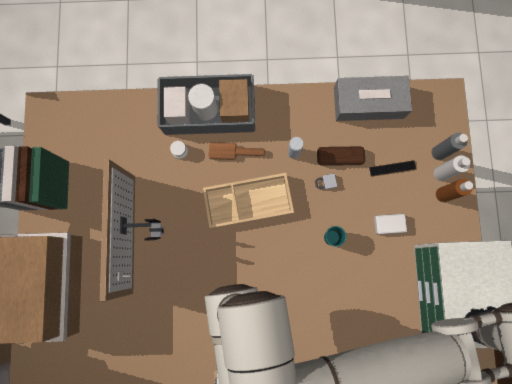

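View pics/side0.png

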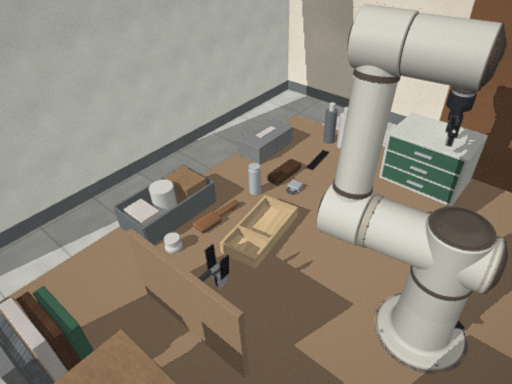

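```bash
cat > h.py <<'E'
from cell import manip
import cv2, numpy as np
from scipy.spatial.transform import Rotation as Ro
def cam(n):
    o=manip.get_obs(); c=manip.camera(n); K=np.array(c["mtx"],float)
    if n=="wrist":
        T=np.array(c["tool_from_camera"]); Rw=Ro.from_quat(o["ee_rot"]).as_matrix()
        Rc=Rw@T[:3,:3]; p=np.array(o["position"])+Rw@T[:3,3]
    else:
        R=cv2.Rodrigues(np.array(c["rvec"],float))[0]; Rc=R.T; p=-Rc@np.array(c["tvec"],float).ravel()
    return c["frame"],K,Rc,p
def plane(C,uv,z):
    _,K,Rc,p=C; uv=np.atleast_2d(np.array(uv,float))
    d=np.c_[uv,np.ones(len(uv))]@np.linalg.inv(K).T@Rc.T
    return p+d*((z-p[2])/d[:,2])[:,None]
def proj(C,P):
    _,K,Rc,p=C; q=(np.atleast_2d(P)-p)@Rc@K.T; return q[:,:2]/q[:,2:]
def quat(th):  # tool down, tool y (closing line) along world angle th
    y=np.array([np.cos(th),np.sin(th),0]); z=np.array([0,0,-1.]); x=np.cross(y,z)
    return Ro.from_matrix(np.c_[x,y,z]).as_quat()
def st(s=""):
    o=manip.get_obs(); print(s,"t=%.2f"%o["time"],np.round(o["position"],1),"w=%.1f"%o["width"],"F",np.round(o["contact_force"],1),"gf",np.round(o["gripper_force"],1)); return o
E
python3 - <<'E'
from h import *
C=cam("top"); f=C[0]; np.set_printoptions(suppress=True,precision=1)
hsv=cv2.cvtColor(f,cv2.COLOR_BGR2HSV)
for n,p in [("tray",(250,200)),("cup",(335,230)),("table",(300,120)),("padlock",(330,181)),("rim",(230,185)),("clip",(155,229))]: print(n,hsv[p[1],p[0]])
print("tray rim",plane(C,[(204,188),(288,174),(294,208),(212,227)],45)[:,:2].tolist())
print("padlock",plane(C,[(330,181)],22),"cup",plane(C,[(335,236)],80))
print("board top",plane(C,[(109,163),(102,297),(107,297)],250)[:,:2].tolist())
print("clip", plane(C,[(155,223),(155,236),(146,229),(162,229)],206)[:,:2].tolist())
r=cv2.resize(f[150:300,90:350],None,fx=3,fy=3,interpolation=cv2.INTER_CUBIC); cv2.imwrite("pics/topcrop.png",r)
C2=cam("side");r=cv2.resize(C2[0][180:380,120:320],None,fx=3,fy=3,interpolation=cv2.INTER_CUBIC); cv2.imwrite("pics/sidecrop.png",r)
E
```

```text
tray [ 16  92 170]
cup [ 89 174  47]
table [ 14  97 161]
padlock [143   6 176]
rim [ 17  92 164]
clip [105   9  54]
tray rim [[587.2344118531605, 132.19101482541365], [624.1688392079051, -136.91111488959615], [514.4166077387042, -151.36464462584507], [462.3491990629556, 108.2885587792313]]
padlock [[ 601.3 -273.2   22. ]] cup [[ 421.  -269.4   80. ]]
board top [[630.5528224029449, 366.22531459981826], [272.3397229907951, 375.68070512611257], [271.96945513995536, 362.5582708560836]]
clip [[465.7957542377029, 248.92756399835852], [429.76386028326203, 248.64087348082964], [449.87661002510464, 273.8461000807385], [448.5372515829271, 229.31943277567282]]
```

View pics/topcrop.png

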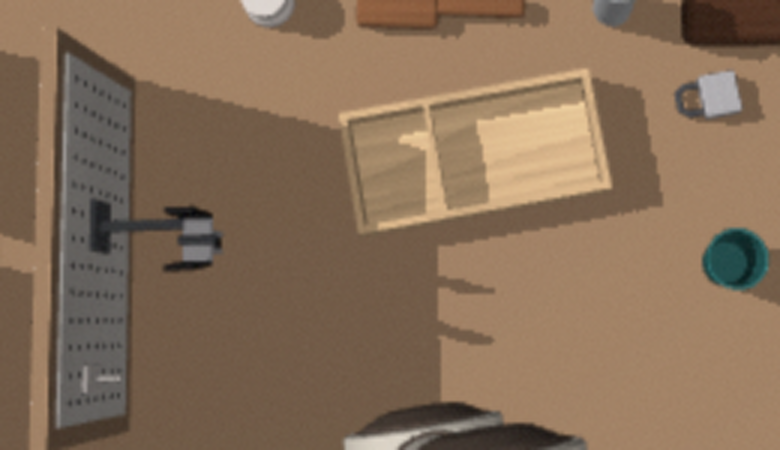

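View pics/sidecrop.png

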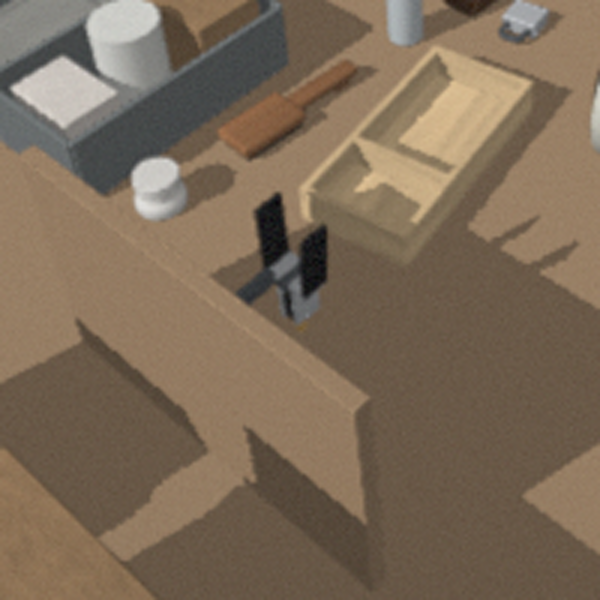

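```bash
cat >> h.py <<'E'
def best(p,th):
    q0=np.array(manip.get_obs()["joint_positions"]); c=[]
    for a in (th,th+np.pi):
        s=manip.ik(list(p),list(quat(a)))
        if s is not None: c.append((np.abs(np.array(s)-q0).max()+ (5 if abs(s[5])>2.8 else 0),a,s))
    c.sort(key=lambda t:t[0]); return c[0][1]
def go(p,th): a=best(p,th); manip.goto(list(p),list(quat(a))); return a
E
python3 - <<'E'
from h import *
np.set_printoptions(suppress=True,precision=2)
C=cam("top")
cr=lambda L:np.array(L,float)/3+[90,150]-.33
P=plane(C,cr([(341,115),(587,70),(611,188),(362,233)]),45)[:,:2]
print(P, [np.linalg.norm(P[i]-P[i-1]) for i in range(4)])
yv=(P[0]+P[3]-P[1]-P[2]); yv/=np.linalg.norm(yv); c=P.mean(0); end=c-131*yv
th=np.arctan2(yv[1],yv[0]); print("c",c,"yaw",th-np.pi/2,"end",end)
print("plates",plane(C,cr([(179,211),(179,267)]),207))
b=plane(C,cr([(65,52),(57,428)]),250); print("board",b, (b[0]-b[1])[1]/(b[0]-b[1])[0])
a=go([*(end+0*yv),230],th); st()
print(manip.get_obs()["joint_positions"])
W=cam("wrist"); cv2.imwrite("pics/w1.png",W[0]); print(W[3],W[2],W[1])
np.savez("w1.npz",f=W[0],K=W[1],R=W[2],p=W[3])
E
```

```text
[[ 587.29  134.31]
 [ 627.68 -128.54]
 [ 500.75 -148.69]
 [ 461.45  113.53]] [np.float64(127.54274544287976), np.float64(265.93396530488377), np.float64(128.51471650586217), np.float64(265.14726097829686)]
c [544.29  -7.35] yaw 0.15062902010310197 end [ 563.95 -136.87]
plates [[474.53 264.55 207.  ]
 [422.82 264.03 207.  ]]
board [[619.11 359.52 250.  ]
 [283.75 358.47 250.  ]] 0.0031090294331391393
 t=2.25 [ 563.9 -137.8  230.2] w=85.2 F [-0.2 -0.6 -0.2] gf 0.0
[-0.45  0.24  1.66 -0.    1.25  0.97]
[ 634.75 -127.74  299.29] [[ 0.15 -0.95 -0.28]
 [-0.99 -0.14 -0.04]
 [ 0.    0.28 -0.96]] [[289.74   0.   255.2 ]
 [  0.   289.74 191.54]
 [  0.     0.     1.  ]]
```

View pics/w1.png

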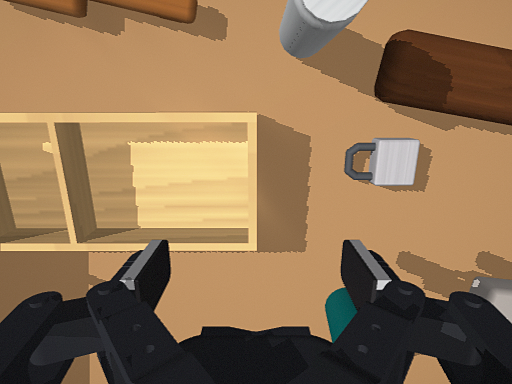

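Run:
```python
from h import *
np.set_printoptions(suppress=True,precision=3)
d=np.load("w1.npz"); W=(d["f"],d["K"],d["R"],d["p"])
P=plane(W,[(257,113),(257,250),(0,113),(0,249)],45)[:,:2]
print(P,np.linalg.norm(P[0]-P[1]))
for i in (0,1):
    v=P[2+i]-P[i]; print("yaw",np.arctan2(v[1],v[0])-np.pi/2)
yv=(P[2]-P[0])+(P[3]-P[1]); yv/=np.linalg.norm(yv)
print("end",(P[0]+P[1])/2+4*yv)
# padlock by mask
hsv=cv2.cvtColor(W[0],cv2.COLOR_BGR2HSV); m=((hsv[...,1]<40)&(hsv[...,2]>120)).astype(np.uint8)
m[:, :340]=0;m[:,440:]=0;m[:120]=0;m[210:]=0
c=max(cv2.findContours(m,0,2)[0],key=cv2.contourArea); box=cv2.boxPoints(cv2.minAreaRect(c)); print(box)
Q=plane(W,box,22)[:,:2]; print("padlock",Q,Q.mean(0))
print("shackle tip",plane(W,[(346,161)],11))
# tray corner color edges
g=W[0][180,225:275].astype(int); print(g[:,0])
```

```text
[[ 630.33  -130.096]
 [ 503.387 -149.601]
 [ 597.654   85.072]
 [ 467.102   96.931]] 128.43307083287243
yaw 0.15071036025197082
yaw 0.14613053783085195
end [ 566.267 -135.892]
[[369. 138.]
 [419. 138.]
 [419. 185.]
 [369. 185.]]
padlock [[ 623.272 -238.536]
 [ 630.374 -285.318]
 [ 585.973 -299.418]
 [ 578.542 -250.439]] [ 604.54  -268.428]
shackle tip [[ 597.12  -225.973   11.   ]]
[136 137 134 136 136 136 134 135 134 135 134 133 136 134 133 134 133 135
 135 135 135 135 134 132 131 131 132 132 131 131 137 124  69  75  77  75
  76  72  73  73  73  72  74  71  73  72  72  71  76  72]
```

Run:
```python
from h import *
np.set_printoptions(suppress=True,precision=1)
cr=lambda L:np.array(L,float)/3+[90,150]-.33
C=cam("top"); S=cam("side")
print("board front bottom",plane(C,cr([(132,80),(128,430)]),0))
print("side: plate tops",plane(S,np.array([(258,203),(278,195),(303,238),(326,227)])/3+[120,180]-.33,207))
print("hook",plane(C,cr([(104,378)]),120))
th=np.pi/2+.149; end=np.array([565.5,-136.3])
a=best([*end,130],th); q=list(quat(a))
manip.line_to([*end,92],q,speed=150)
manip.set_gripper(0); o=st("pinch")
```

```text
board front bottom [[641.2 370.7   0. ]
 [264.3 369.    0. ]]
side: plate tops [[481.5 270.1 207. ]
 [475.1 253.2 207. ]
 [425.3 273.5 207. ]
 [419.2 253.3 207. ]]
hook [[322.1 358.4 120. ]]
pinch t=4.16 [ 565.6 -136.1   92.2] w=7.0 F [-1.1  2.5  2.4] gf 61.1
```

Run:
```python
from h import *
a=best([448,44,92],np.pi/2)
manip.line_to([448,44,92],list(quat(a)),speed=110); st("slid")
manip.set_gripper(40); 
p=manip.get_obs()["position"]; manip.line_to([448,44,270],speed=250); st()
# view of the clip
a=go([448,190,300],0.0); st(); print(manip.get_obs()["joint_positions"])
W=cam("wrist"); cv2.imwrite("pics/w2.png",W[0]); np.savez("w2.npz",f=W[0],K=W[1],R=W[2],p=W[3]); print(W[3])
```

```text
slid t=6.27 [448.2  43.9  92.2] w=6.6 F [ 0.4 -2.3  4.4] gf 61.4
 t=7.54 [447.2  44.1 268.4] w=40.0 F [ 0.2 -0.2 -1.3] gf 0.0
 t=8.68 [447.7 189.7 298.9] w=40.0 F [ 0.1 -0.3 -0.2] gf 0.0
[ 1.51644137e-01 -7.06989297e-02  1.84381502e+00 -2.14048020e-04
  1.37049342e+00  1.53183956e-01]
[448.41429016 260.31518535 367.92499256]
```

View pics/w2.png

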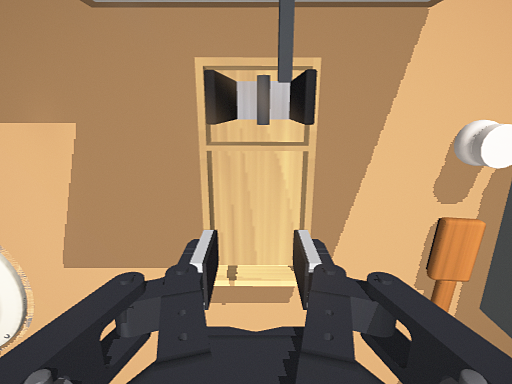

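Run:
```python
from h import *
np.set_printoptions(suppress=True,precision=1)
d=np.load("w2.npz"); W=(d["f"],d["K"],d["R"],d["p"])
print("trig",plane(W,[(205,69),(205,124)],206),"grip",plane(W,[(316,69),(316,124)],208))
print("tray",plane(W,[(195,58),(320,57),(204,147),(314,147)],45))
g=cv2.cvtColor(W[0],cv2.COLOR_BGR2GRAY); print(g[97,195:245],g[97,285:325]); print(g[60:135,212],g[60:135,311])
```

```text
trig [[422.2 279.1 206. ]
 [420.8 251.3 206. ]] grip [[479.3 278.9 208. ]
 [480.9 251.4 208. ]]
tray [[386.3 308.3  45. ]
 [514.2 309.2  45. ]
 [391.  217.5  45. ]
 [513.2 217.5  45. ]]
[137 154 192 187 187 188 187 191 187 131  62  52  57  53  54  54  52  52
  48  46  38  29  31  32  26  29  29  26  30  29  27  29  26  26  28  30
  30  30  32  34  27  59 142 199 190 188 188 184 180 180] [184 186 193 201 178   3  25  23  20  25  23  22  20  20  17  20  23  22
  21  21  33  46  48  46  42  45  43  44  40  24 116 210 197 187 146 138
 139 139 140 140]
[186 184 185 186 190 179 117 125 137 114  46  52  52  53  52  50  53  49
  51  47  48  50  49  46  50  51  51  47  46  49  46  51  48  52  50  50
  49  52  56  55  54  53  55  55  58  59  58  59  60  63  63  63  65  66
  65  68  69  69  73  71  71  72  75  63 107 190 184 182 181 180 180 182
 182 181 184] [183 184 184 185 184 193 115 112 121  52  35  47  47  47  45  44  46  45
  45  47  44  46  47  46  46  44  47  47  44  45  46  43  42  45  46  47
  43  43  44  45  46  44  41  45  44  44  41  42  41  43  42  41  43  45
  43  40  45  44  45  42  42  43  42  23  70 212 199 196 194 194 190 189
 185 185 185]
```

Run:
```python
from h import *
manip.set_gripper(85)
a=go([457,265,325],0.0)
manip.line_to([457,265,243],speed=120); st("at")
for w in (60,50,45,43):
    manip.set_gripper(w); o=st(w)
manip.dwell(.4); st()
C=cam("side");cv2.imwrite("pics/s2.png",cv2.resize(C[0][180:330,150:320],None,fx=3,fy=3,interpolation=cv2.INTER_CUBIC))
```

```text
at t=10.50 [457.5 264.9 243.8] w=84.9 F [0.6 0.2 0.1] gf 0.0
60 t=10.88 [456.  265.3 243.7] w=60.1 F [-6.6 -0.4  4.7] gf 3.3
50 t=11.13 [454.8 265.4 243.7] w=50.1 F [-11.3  -0.3   9.4] gf 9.8
45 t=11.36 [456.7 265.4 244.8] w=45.2 F [-3.6 -0.4  8.3] gf 19.3
43 t=11.57 [457.6 265.4 245.5] w=43.4 F [-2.   0.4  8.3] gf 22.7
 t=11.97 [457.6 265.4 245.5] w=43.2 F [-1.   0.3  8.8] gf 22.7
```

View pics/s2.png

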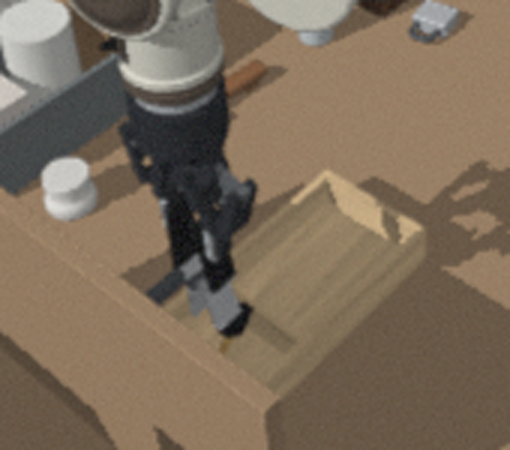

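Run:
```python
from h import *
np.set_printoptions(suppress=True,precision=1)
C=cam("side"); T=cam("top")
f=lambda P:((proj(C,P)-[150,180])*3)[0]
for P in [(450,261,100),(450,261,82),(450,261,56),(450,261,14),(450,302,45),(393,261,45)]: print(P,f(P))
S=C; uv=np.array([[235,320]])/3+[150,180]
for z in (14,25,40,60,80,100): print(z,plane(C,uv,z))
cv2.imwrite("pics/s3.png",cv2.resize(C[0][180:330,150:320],None,fx=3,fy=3,interpolation=cv2.INTER_CUBIC))
st()
```

```text
(450, 261, 100) [213.  296.5]
(450, 261, 82) [214.8 309.4]
(450, 261, 56) [217.3 327.6]
(450, 261, 14) [221.2 355.7]
(450, 302, 45) [185.8 364.6]
(393, 261, 45) [264.2 369. ]
14 [[468.4 223.8  14. ]]
25 [[461.9 229.3  25. ]]
40 [[453.  236.8  40. ]]
60 [[441.1 246.8  60. ]]
80 [[429.2 256.8  80. ]]
100 [[417.4 266.9 100. ]]
 t=12.12 [457.6 265.4 245.5] w=43.6 F [-1.  -0.2  8.3] gf 22.7
```

Run:
```python
from h import *
manip.set_gripper(85); st("open")
manip.line_to([457,265,325],speed=200)
go([448,110,300],0.0); st()
W=cam("wrist"); C=cam("side"); T=cam("top")
up=lambda a,s:cv2.resize(a,s,interpolation=cv2.INTER_CUBIC)
a=up(W[0][0:150,150:350],(800,600)); 
m=np.hstack([up(W[0][0:200,130:380],(400,320)),up(C[0][210:310,170:295],(400,320))])
m2=np.hstack([up(T[0][180:280,110:235],(350,280)),np.zeros((280,450,3),np.uint8)])
cv2.imwrite("pics/m3.png",np.vstack([m,m2])); np.savez("w3.npz",f=W[0],K=W[1],R=W[2],p=W[3])
```

```text
open t=12.62 [457.  265.  243.1] w=85.1 F [-2.6 -0.2 -1.2] gf 1.4
 t=13.85 [447.9 110.5 299.3] w=84.4 F [ 0.2 -0.2  0. ] gf 0.0
```

View pics/m3.png

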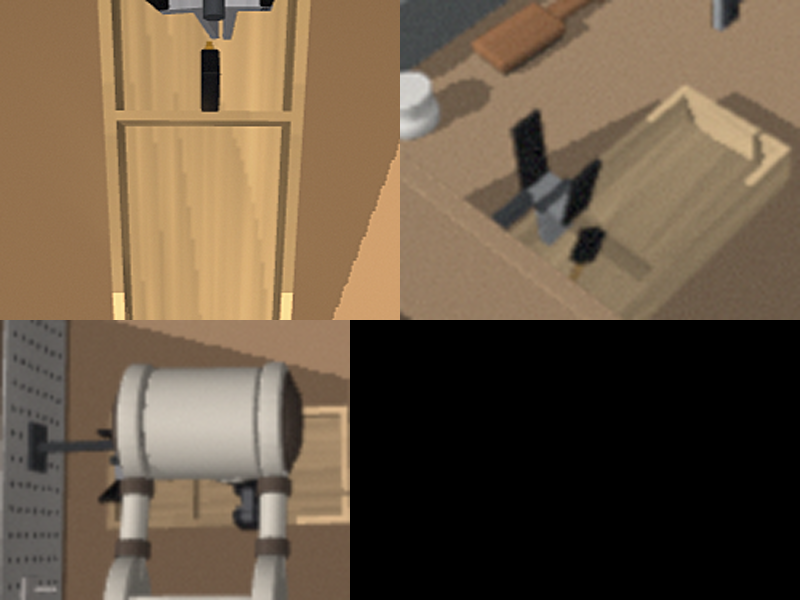

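Run:
```python
from h import *
np.set_printoptions(suppress=True,precision=1)
d=np.load("w1.npz"); W=(d["f"],d["K"],d["R"],d["p"])
print("case lower edge",plane(W,[(376,92),(440,110),(510,124)],0))
T=cam("top")
hsv=cv2.cvtColor(T[0],cv2.COLOR_BGR2HSV); m=cv2.inRange(hsv,(80,100,20),(100,255,255)); m[:150]=0;m[280:]=0;m[:,:310]=0;m[:,370:]=0
c=max(cv2.findContours(m,0,2)[0],key=cv2.contourArea); print("cup top cam",cv2.minEnclosingCircle(c), cv2.boundingRect(c))
go([600,-305,230],0.15); st()
W=cam("wrist"); cv2.imwrite("pics/w4.png",W[0]); np.savez("w4.npz",f=W[0],K=W[1],R=W[2],p=W[3]); print(W[3])
```

```text
case lower edge [[ 666.6 -242.6    0. ]
 [ 659.7 -310.     0. ]
 [ 657.3 -384.3    0. ]]
cup top cam ((335.1025695800781, 236.44871520996094), 10.221068382263184) (325, 227, 21, 19)
 t=15.69 [ 600.5 -303.8  230.6] w=85.1 F [1.1 0.2 0.1] gf 0.0
[ 590.2 -234.   299.6]
```

View pics/w4.png

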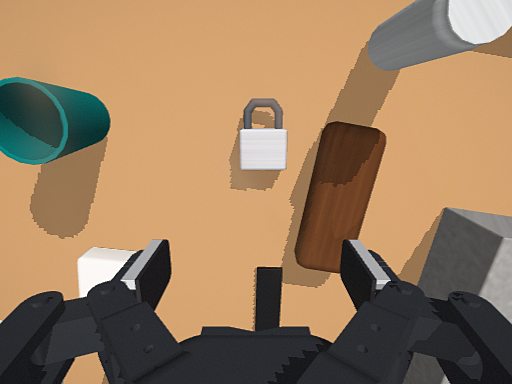

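Run:
```python
from h import *
np.set_printoptions(suppress=True,precision=3)
d=np.load("w4.npz"); W=(d["f"],d["K"],d["R"],d["p"])
hsv=cv2.cvtColor(W[0],cv2.COLOR_BGR2HSV); m=((hsv[...,1]<40)&(hsv[...,2]>150)).astype(np.uint8)*255
k=np.zeros_like(m);k[110:185,225:300]=m[110:185,225:300]
c=max(cv2.findContours(k,0,2)[0],key=cv2.contourArea); box=cv2.boxPoints(cv2.minAreaRect(c)); print(box)
Q=plane(W,box,22)[:,:2]; i=np.argsort(box[:,0]); L=Q[i[:2]].mean(0); R=Q[i[2:]].mean(0); ctr=Q.mean(0)
print(Q,ctr,"x-dir",np.arctan2(*(R-L)[::-1]),np.linalg.norm(R-L))
print("shackle",plane(W,[(263,99)],14))
print("case", plane(W,[(325,125),(312,185),(296,262)],17))
print("cup rim", plane(W,[(-8+9,78),(66,121),(35,163),(36,79)],80), "base", plane(W,[(108,120)],20))
```

```text
[[240. 128.]
 [286. 128.]
 [286. 169.]
 [240. 169.]]
[[ 579.271 -254.848]
 [ 621.924 -248.292]
 [ 629.033 -286.841]
 [ 584.656 -293.655]] [ 603.721 -270.909] x-dir 0.15243334737576972 44.02583469156228
shackle [[ 596.643 -225.747   14.   ]]
case [[ 658.709 -240.153   17.   ]
 [ 658.67  -299.998   17.   ]
 [ 659.352 -388.094   17.   ]]
cup rim [[ 409.571 -241.862   80.   ]
 [ 454.167 -264.96    80.   ]
 [ 429.784 -300.404   80.   ]
 [ 434.002 -238.773   80.   ]] base [[ 455.912 -266.52    20.   ]]
```

Run:
```python
from h import *
manip.set_gripper(64)
a=go([604,-271,130],0.15)
manip.line_to([604,-271,78],speed=100); manip.set_gripper(30); o=st("grip")
manip.line_to([604,-271,200],speed=200); st("lift")
go([450,147,200],0.0)
manip.line_to([450,147,110],speed=150); st()
manip.line_to([450,147,87.5],speed=50); st("down")
manip.set_gripper(58); st("rel"); manip.line_to([450,147,220],speed=200)
manip.set_gripper(85)
go([424,-330,250],0.0); st()
W=cam("wrist"); np.savez("w5.npz",f=W[0],K=W[1],R=W[2],p=W[3]); cv2.imwrite("pics/w5.png",W[0])
T=cam("top"); cv2.imwrite("pics/m5.png",np.hstack([cv2.resize(W[0],(400,300)),cv2.resize(T[0][180:300,110:270],(400,300))]))
```

```text
grip t=17.56 [ 604.8 -271.5   79.3] w=44.1 F [ 0.4 -1.   3.4] gf 63.0
lift t=18.32 [ 603.1 -270.4  198. ] w=44.5 F [-0.7 -0.  -3.2] gf 62.5
 t=20.70 [450.9 146.9 110.7] w=44.7 F [ 0.9 -0.7 -2.4] gf 62.4
down t=21.30 [449.7 147.   87.3] w=44.4 F [-2.9 -0.3  2.3] gf 62.9
rel t=21.58 [450.2 147.   87.5] w=58.1 F [ 1.3 -0.3  0. ] gf 0.0
 t=24.53 [ 424.4 -329.1  249.8] w=85.0 F [ 1.1 -0.3  0. ] gf 0.0
```

View pics/m5.png

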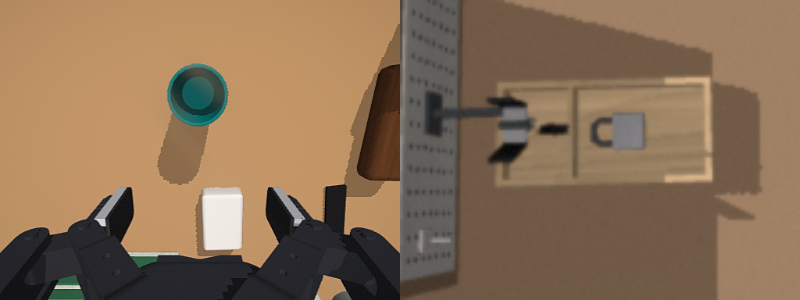

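Run:
```python
from h import *
np.set_printoptions(suppress=True,precision=1)
d=np.load("w5.npz"); W=(d["f"],d["K"],d["R"],d["p"])
hsv=cv2.cvtColor(W[0],cv2.COLOR_BGR2HSV); m=cv2.inRange(hsv,(80,90,15),(100,255,255)); m[230:]=0
c=max(cv2.findContours(m,0,2)[0],key=cv2.contourArea); P=plane(W,c[:,0,:],80)[:,:2].astype(np.float32)
(cx,cy),r=cv2.minEnclosingCircle(P); print("cup",cx,cy,r, P.min(0),P.max(0))
if not(29<r<36 and abs(cx-424)<15 and abs(cy+269)<15): raise SystemExit
go([cx,cy,200],0.0); manip.line_to([cx,cy,114],speed=120); st()
manip.set_gripper(45); st("grip"); manip.line_to([cx,cy,240],speed=200); st("lift")
W=cam("wrist"); go([450,87,240],0.0); manip.line_to([450,87,150],speed=150)
T=cam("top"); S=cam("side"); st()
cv2.imwrite("pics/m6.png",np.hstack([cv2.resize(W[0],(400,300)),cv2.resize(S[0][150:310,150:350],(400,300))]))
```

```text
cup 422.7773132324219 -270.5275573730469 31.272136688232422 [ 392.1 -301.6] [ 453.6 -239.8]
 t=25.91 [ 423.3 -271.3  114.9] w=84.8 F [ 0.4 -0.9  0.4] gf 0.0
grip t=26.27 [ 423.3 -271.3  115.6] w=61.8 F [-2.3  1.5  6.7] gf 64.0
lift t=27.05 [ 422.2 -269.9  238.6] w=61.5 F [-0.4  0.4 -2.1] gf 65.4
 t=29.29 [451.1  86.8 151.3] w=61.4 F [ 0.2  0.3 -1.6] gf 65.4
```

View pics/m6.png

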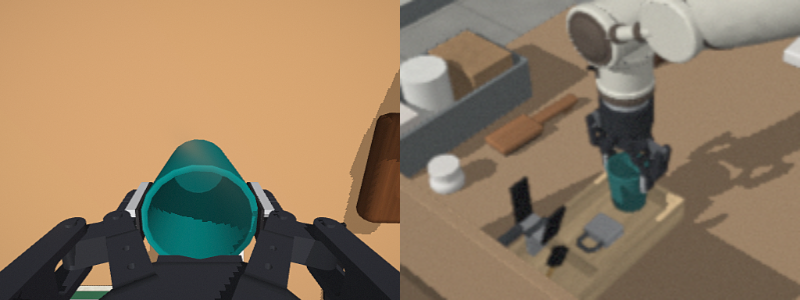

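Run:
```python
from h import *
manip.line_to([450,87,127],speed=80); st()
z=127
while z>120:
    z-=1; manip.line_to([450,87,z],speed=30); o=manip.get_obs()
    if o["contact_force"][2]>4: break
st("down")
manip.set_gripper(78); st("rel"); manip.line_to([450,87,260],speed=150)
go([400,-200,300],0.0); manip.dwell(.3); st()
T=cam("top"); S=cam("side")
up=lambda a:cv2.resize(a,(400,300),interpolation=cv2.INTER_CUBIC)
cv2.imwrite("pics/m7.png",np.vstack([np.hstack([up(T[0][180:270,110:230]),up(S[0][190:310,170:330])]),np.hstack([up(T[0]),up(S[0])])]))
```

```text
t=29.73 [449.8  87.  126.9] w=61.0 F [ 0.8  0.5 -1. ] gf 65.4
down t=30.73 [450.1  87.  123.7] w=61.1 F [-3.8  0.5  6.1] gf 65.9
rel t=31.04 [450.1  87.  123. ] w=78.0 F [-0.7  0.2  0.4] gf 0.0
 t=33.54 [ 400.3 -199.3  299.9] w=78.1 F [-0.4  0.1  0.5] gf 0.0
```

View pics/m7.png

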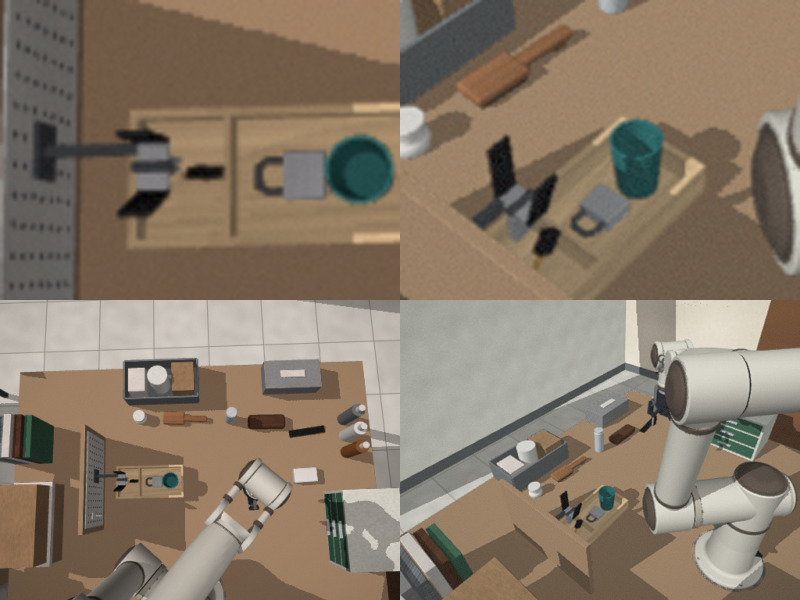

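The pictures show the key in the pocket, the padlock flat and the cup upright in the long bay, and the clip shut. The other things look undisturbed.

```bash
python3 -c "
from cell import manip
print(manip.close_job())"
```

```text
the job is handed in; nothing more can be done
None
```

The job is done and handed in at about 34 s of the 72 s allowed: the key is in the tray's pocket, the clip is shut, the padlock lies flat beside the upright cup in the long bay, and the last pictures show nothing else disturbed.

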